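Turn a food processor disc onto its key and press it home

TASK

The shredding disc on the food processor base is standing high because its notch is not over the red key. With a fingertip, push the orange peg round until the notch is over the red key, then press the disc down with the fingertip until it is fully home. Only push and press gently: do not grip the disc or pull it upward, and leave the things standing around where they are.

Things in the scene. Friction and masses are not known exactly. Their poses are not given: they have to be found in the camera images.
- drive_base: white drive base of a small food processor, bowl off, fixed to the worktop: square body 176x176 mm, 44 mm high, black dial on its front; round grey deck on top (172 mm across, top 55 mm above the worktop). Origin on the worktop under its centre, z up; the disc turns about the vertical through the origin. Dial and red key are on its -x side.
- key_top (a point): red key fixed on the deck at the front: a round-topped radial bar, 8 mm wide, its crest 68.5 mm above the worktop, reaching from 58 to 83 mm from the disc's axis. The point is on the crest, 68 mm from the axis; the outer end stays in view beyond the disc's rim.
- notch (a point): middle of the single notch in the disc's rim, 68 mm from the axis, level with the disc's upper face. The notch is 14 mm wide with parallel sides, open at the rim (72 mm from the axis) and 16 mm deep. It belongs over the red key, with 3 mm to spare on each side; the key's round crest guides it over the last 1 to 2 mm.
- peg_top (a point): centre of the top of the orange finger peg: round, 16 mm across, standing 18 mm up from the disc's upper face, 46 mm from the axis. Seen from above it lies a quarter turn clockwise from the notch. A sideways push of about 1 to 2 N on it turns the disc, which stays where it is left.
- hub_top (a point): centre of the flat top (about 32 mm across) of the disc's grey hub, on the disc's axis, 14 mm above the disc's upper face: 89 mm above the worktop while the disc stands high, 79 mm when it is fully seated. The hub is 42 mm across at its foot.
- disc (a joint): angle of the disc on its spindle (rad), growing anticlockwise seen from above, turning freely without stops; the notch is over the key at 0 and at 2 pi (6.283). It starts somewhere between 0.6 and 5.68.
- disc_press: steel shredding disc with its sleeve, 144 mm across, 5 mm thick, upper face 75 mm above the worktop while high. Origin on the axis at the disc's underside; its axes do not turn with the disc. Off the notch the key stops it after about 2 mm; over the notch a downward press of 8 to 15 N slides it 10 mm to a hard stop, where it stays. It could also be pulled up, which is not wanted.
- salt: salt pot with a white cap, 47x47x98 mm, loose on the worktop, a bystander; origin at the centre of its underside.
- steel_cup: small grey steel cup, 45x45x41 mm, loose on the worktop, a bystander; origin at the centre of its underside.
- tea_box: red tea box, 69x133x66 mm, loose on the worktop, a bystander; origin at the centre of its underside.
- bowl_a: white bowl, 134x135x60 mm, loose on the worktop, a bystander; origin at the centre of its underside.
- table_spoon: steel table spoon, 188x38x15 mm, loose on the worktop, a bystander; origin at the centre of its underside.
- oil_bottle: small brown jar with a green screw cap, 48x49x80 mm, loose on the worktop, a bystander; origin at the centre of its underside.
- peg: the same orange finger peg, fixed to the disc; origin at the centre of its foot on the disc's upper face.

How it is judged:
At the end, for the whole second after the job is handed in: The disc is seated: its hub's top is less than 81 mm above the base's underside (79 when hard home), the notch is within 6 mm of the red key, and the disc is still (z of hub_top in the frame of drive_base below 0.081 m and horizontal distance between notch and key_top below 0.006 m and velocity of joint disc between -0.1 and 0.1 rad/s); the robot touches nothing.
It fails at once if the disc is pulled up by more than 4 mm above where it stood (z of hub_top in the frame of drive_base above 0.093 m).
It fails at once if the orange peg is gripped or forced with more than 30 N (contact force between the fingers and peg above 30 N).
It fails at once if the disc is gripped or forced with more than 50 N (contact force between the fingers and disc_press above 50 N).
It fails at once if a thing standing around is moved by more than 30 mm (distance of any of salt, steel_cup, tea_box, bowl_a, table_spoon, oil_bottle from where it was at the start of the episode above 0.03 m).
It also fails if it takes over 51 s, if anything falls off the work surface, if the arm or the gripper's body presses on something with over 40 N, if the wrist force passes 120 N, or if a joint passes its speed limit or range.

ROBOT

A 6-joint arm with a two-finger parallel gripper is mounted at the origin on a cart in front of the work surface, level with it; the furniture and walls round the work are solid. World frame = base frame: x ahead of the robot, y to its left, z up, the work surface at z = 0. Lengths are in m, angles in rad, forces in N, time in s.
With the tool pointing down it reaches from about 0.25 to 0.775 m from the base axis. Payload 4 kg.
Tool frame: the origin (TCP) lies between the finger pads; the fingertips stand 14 mm ahead of it and the grasp point (between the pads) lies 5 mm behind it; z points along the fingers, y is the direction in which the jaws open and shut (so a half turn about z gives the same grasp; the last joint's range is limited). The gripper opens to 94 mm and grips with 3 to 60 N. Pads are 16 mm wide; open, the fingers measure 119 mm over their backs; the gripper's body (75 mm by 177 mm) begins 78 mm behind the grasp point.
Start: joints at [-1.21, 0.087, 1.371, -0, 1.684, -0.103], TCP at [0.246, -0.492, 0.22] pointing down, gripper open.
Joint ranges: [-3.1, 3.1], [-0.76, 2.03], [0.27, 2.55], [-1.08, 4.22], [0.17, 2.65], [-2.57, 2.57]. Speed limits (rad/s): [2.79, 2.79, 3.14, 3.14, 3.14, 3.14].

INTERFACE

Orientations are given as [roll, pitch, yaw] about the fixed x, y, z axes, in that order (R = Rz(yaw) Ry(pitch) Rx(roll)).
In Python, from bench import robot, cams, spotter gives the robot as it stands.
- The arm moves only by the shell command python3 -m inch 'ROWS'. ROWS is JSON, a list of rows, each an object of numbers: "grip": the opening, from 0 (shut) to 1 (fully open); "dx", "dy", "dz": the shift along the tool's x, y, z in units of 25 mm (1.0 is 25 mm); "rx", "ry", "rz": the turn, a rotation vector about the tool's x, y, z in units of 5 degrees (1.0 is 5 degrees). A call has 1 to 12 rows; each row shifts and turns the pose as measured when the row begins, along the tool's axes as they then stand; what a row does not reach is not made up. A row lasts 1/8 s, in which the tool goes at most 62.5 mm and 10.7 degrees, less where a joint would pass 70% of its speed; a pose out of reach is approached as far as the arm can. A call is refused whole if a number of a shift passes 1 or a number of a turn 1, either way. A call with a gripper value outside its range is refused whole. The fingers move at their own pace and stop on an object; the grip force is fixed at half the most. Time passes only in rows, so rows that do not move let the fingers close. It gives the time, the measured TCP pose, the force and the opening at its end, in the units of the state.
- robot.get_obs(): the state, without advancing time (a new reading comes with each control period).
- cams.snapshot(name): name is "side" or "top"; returns a dict with "frame" (420x560x3 uint8, red, green, blue), "intrinsics" (3x3 intrinsics, pixels), "k1" (the pictures are not rectified: a ray, as slopes to the right and down, at radius r is drawn at 1 + k1 r^2 times it, then the intrinsics apply), "eye" and "orientation" of the camera in the world. Camera axes: x right, y up, looking along -z (the intrinsics and any distortion apply to the point x, -y, -z); pixel columns grow to the right and rows downward; lengths in m; the calibration is good to about 2 mm. A picture is of the moment at which its call begins. There is no depth.
- robot.close_job(): hands the job in, once; it reports no verdict.
Trained networks look in a picture, given as the dict that the camera call returned (one of the last four; its "shot" number tells which), for a name from the list of things; names that differ only in an ending like _2 or _b are one class to them, and where a whole thing is asked for, a point or a joint stands for the part that bears it (a point fixed in the world has none). Each returns a list of dicts, best first, with "score" (0 to 1); they miss things now and then, are a little off and sometimes report something else, mostly with a low value. They report only what shows in the picture. A call takes as long as a camera call.
- spotter.regions_of(picture, query): "pixels" (420x560 bool, what is visible of it) and "extent" ([left, top, right, bottom] in pixels, round what is visible of it).
- spotter.place_of(picture, query): "pixel" ([column, row] in pixels: a listed point, or the origin of a listed thing).
The state is a dict: "time": time; "joint_positions": joint angles; "qvel": joint speeds; "joint_torque": joint torques, N m; "tool_pos": TCP position; "ee_rot": TCP orientation; "wrist_force": force on the tool from outside, world axes, zero at the start; "wrist_torque": the same for the moment, N m; "width": finger opening in m.
Only numpy, scipy, OpenCV 4.12 (cv2) and the standard library are available. Lean on these libraries where they do the work, as an engineer would, in place of code of your own. Each camera call takes 0.05 s, during which the arm holds its last target.

## Working session

There is one attempt and no reset: what is moved stays moved. The work goes in short steps, Python scripts to look and compute and a shell command to move; the robot and the scene stay as the last step left them, time stands still between calls to the robot, and variables do not carry over. Pictures are saved under pics/ and viewed, and the job is handed in when it is done.

```bash
ls; mkdir -p pics; cat > h.py <<'E'
import numpy as np, cv2
from bench import robot, cams, spotter
def ray(p,px):
    K=np.array(p["intrinsics"]);k1=p["k1"]
    d=np.array([(px[0]-K[0,2])/K[0,0],(px[1]-K[1,2])/K[1,1]])
    u=d.copy()
    for _ in range(30): u=d/(1+k1*(u@u))
    v=np.array([u[0],-u[1],-1.0]); o=np.array(p["orientation"])
    if o.shape==(3,):
        from scipy.spatial.transform import Rotation as R
        o=R.from_euler('xyz',o).as_matrix()
    return np.array(p["eye"]),o@v
def atz(p,px,z):
    e,v=ray(p,px); return e+v*(z-e[2])/v[2]
def proj(p,X):
    o=np.array(p["orientation"])
    if o.shape==(3,):
        from scipy.spatial.transform import Rotation as R
        o=R.from_euler('xyz',o).as_matrix()
    c=o.T@(np.array(X)-np.array(p["eye"])); u=np.array([c[0]/-c[2],-c[1]/-c[2]])
    u=u*(1+p["k1"]*(u@u)); K=np.array(p["intrinsics"]); return K[0,0]*u[0]+K[0,2],K[1,1]*u[1]+K[1,2]
def save(p,n): cv2.imwrite(n,p["frame"][:,:,::-1])
E
python3 - <<'E'
from h import *
np.set_printoptions(precision=4,suppress=True)
for n in("top","side"):
    p=cams.snapshot(n); save(p,f"pics/{n}0.png")
    print(n,p["eye"],p["orientation"],p["k1"])
    for q,z in(("drive_base",0),("key_top",.0685),("notch",.075),("peg_top",.093),("hub_top",.089),("salt",0),("steel_cup",0),("tea_box",0),("bowl_a",0),("oil_bottle",0),("table_spoon",0)):
        r=spotter.place_of(p,q)
        for a in r[:2]: print(q,np.round(a["score"],2),np.round(a["pixel"],1),atz(p,a["pixel"],z))
print(robot.get_obs())
E
```

```text
pics
top [ 0.2603 -0.0107  1.3757] [ 0.1912  0.0098 -1.5637] -0.05130609918322664
drive_base 0.87 [267.9 215.7] [0.519  0.0285 0.    ]
drive_base 0.33 [385.  136.2] [ 0.734  -0.2782  0.    ]
notch 0.63 [292.4 221.3] [ 0.4915 -0.033   0.075 ]
notch 0.34 [385.6 138.9] [ 0.7012 -0.2649  0.075 ]
peg_top 0.39 [258.4 221.8] [0.4866 0.0483 0.093 ]
hub_top 0.56 [270.  203.6] [0.532  0.0212 0.089 ]
hub_top 0.25 [258.5 142.5] [0.6856 0.051  0.089 ]
salt 0.94 [217.4 180. ] [0.6128 0.1608 0.    ]
steel_cup 0.71 [321.4 251.5] [ 0.4276 -0.1078  0.    ]
tea_box 0.65 [194.6 123.3] [0.768  0.2261 0.    ]
bowl_a 0.93 [388.5 136.1] [ 0.7344 -0.2875  0.    ]
oil_bottle 0.79 [257.6 140.4] [0.7208 0.0577 0.    ]
table_spoon 0.95 [173.  303.5] [0.2947 0.2632 0.    ]
side [-0.6002 -0.4264  0.6283] [ 1.1546 -0.0053 -1.2087] 0.02518055829343822
drive_base 0.95 [281.9 246.7] [0.5251 0.0192 0.    ]
key_top 0.48 [263.5 233.5] [0.4568 0.0463 0.0685]
notch 0.91 [297.6 229.4] [ 0.5026 -0.0363  0.075 ]
peg_top 0.6 [267.2 220.4] [0.4909 0.0495 0.093 ]
hub_top 0.66 [277.8 218.8] [0.5201 0.0296 0.089 ]
salt 0.85 [247.7 222.9] [0.6395 0.1829 0.    ]
steel_cup 0.62 [309.4 268. ] [ 0.4375 -0.0941  0.    ]
tea_box 0.6 [250.2 209.2] [0.7455 0.2237 0.    ]
tea_box 0.58 [294. 219.] [0.7229 0.0547 0.    ]
bowl_a 0.86 [394.8 236.2] [ 0.7145 -0.275   0.    ]
bowl_a 0.58 [251.2 207.9] [0.7573 0.2254 0.    ]
oil_bottle 0.7 [294.2 216.8] [ 0.7399  0.0602 -0.    ]
{'time': 1.2, 'joint_positions': array([-1.2101,  0.0871,  1.3707,  0.    ,  1.6836, -0.1031]), 'qvel': array([-0.0005, -0.0004, -0.0004,  0.0001,  0.0009, -0.0026]), 'joint_torque': array([  0.0021, -34.0046, -30.2597,   0.0722,   0.0238,   0.    ]), 'tool_pos': array([ 0.246 , -0.4919,  0.2195]), 'ee_rot': array([3.1414, 0.    , 0.4638]), 'wrist_force': array([ 0.2186,  1.2358, -0.1802]), 'wrist_torque': array([-0.0367, -0.0138,  0.0135]), 'width': 0.09431692019362378}
```

```bash
python3 - <<'E'
import cv2
a=cv2.imread("pics/top0.png");cv2.imwrite("pics/top0c.png",cv2.resize(a[110:290,170:400],None,fx=3.3,fy=3.3,interpolation=cv2.INTER_CUBIC))
b=cv2.imread("pics/side0.png");cv2.imwrite("pics/side0c.png",cv2.resize(b[160:320,200:420],None,fx=3.6,fy=3.6,interpolation=cv2.INTER_CUBIC))
E
```

```text
(no output)
```

View pics/top0c.png

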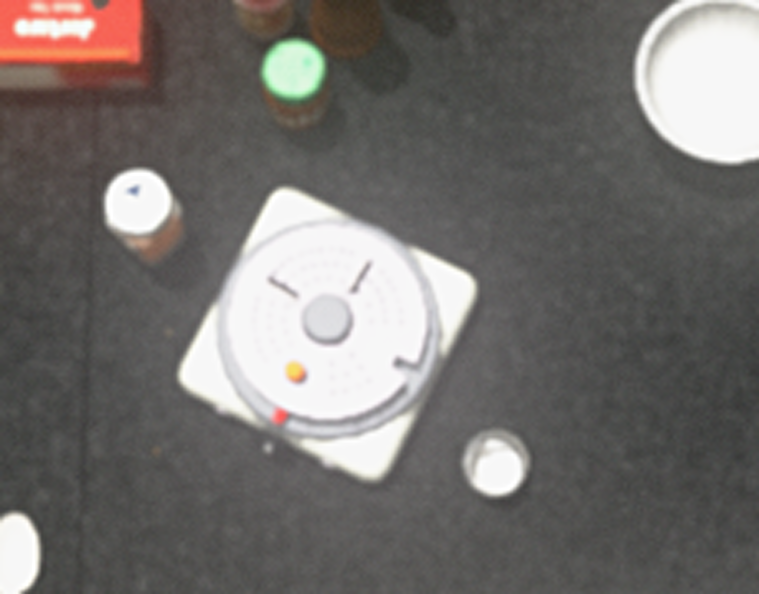

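View pics/side0c.png

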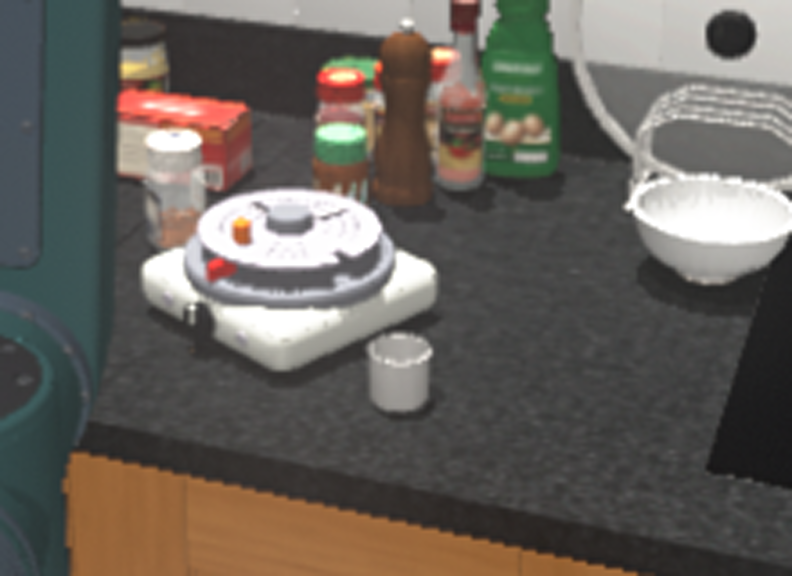

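View pics/top0.png

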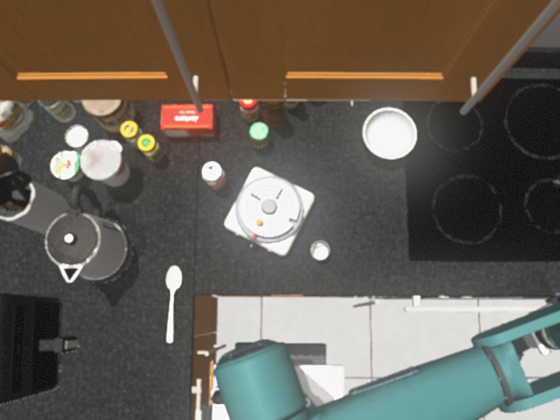

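The top view shows the hub at about (269,206), the peg at (259,222), the key at (255,236) and the notch at (293,220). The notch is about 85° anticlockwise of the key, so I'll push the peg clockwise. Next I'll refine the geometry.

```bash
cat >> h.py <<'E'
def orange(p):
    h=cv2.cvtColor(p["frame"],cv2.COLOR_RGB2HSV); m=cv2.inRange(h,(9,130,120),(22,255,255)); return m
def red(p):
    h=cv2.cvtColor(p["frame"],cv2.COLOR_RGB2HSV); return cv2.inRange(h,(0,130,100),(6,255,255))|cv2.inRange(h,(174,130,100),(180,255,255))
def blob(m,box):
    k=np.zeros_like(m);l,t,r,b=box;k[t:b,l:r]=m[t:b,l:r];ys,xs=np.nonzero(k)
    return np.array([xs.mean(),ys.mean()]),len(xs)
E
python3 - <<'E'
from h import *
np.set_printoptions(precision=4,suppress=True)
c=[]
for n,box in(("top",(220,170,320,260)),("side",(230,200,320,270))):
    p=cams.snapshot(n)
    r=spotter.regions_of(p,"drive_base"); print(n,[ (x["score"],x["extent"]) for x in r[:2]])
    r=spotter.regions_of(p,"disc_press"); print([ (x["score"],x["extent"]) for x in r[:2]])
    r=spotter.regions_of(p,"hub_top"); print([ (x["score"],x["extent"]) for x in r[:2]])
    o,no=blob(orange(p),box); k,nk=blob(red(p),box)
    print("peg",o,no,atz(p,o,.089),"key",k,nk,atz(p,k,.066))
    # disc rim: bright low-sat pixels -> fit
    g=p["frame"].min(2); l,t,rr,b=box
    print("hubcands")
    hb=[a["pixel"] for a in spotter.place_of(p,"hub_top")]; print(hb)
    for q in("peg","drive_base","disc_press"):
        print(q,[(round(a["score"],2),np.round(a["pixel"],1),atz(p,a["pixel"],{"peg":.075,"drive_base":0,"disc_press":.07}[q])) for a in spotter.place_of(p,q)[:2]])
E
```

```text
top [(0.79, [221.2, 168.0, 314.4, 256.0])]
[(0.87, [239.9, 179.6, 298.7, 236.5])]
[(0.61, [239.4, 179.0, 300.6, 235.8])]
peg [259.7778 222.8889] 9 [0.4847 0.0452 0.089 ] key [254.7143 235.8571] 7 [0.4568 0.058  0.066 ]
hubcands
[[267.7, 201.7], [320.8, 249.5]]
peg [(0.57, array([258.7, 223.4]), array([0.4859, 0.0484, 0.075 ]))]
drive_base [(0.64, array([270.8, 213. ]), array([0.5261, 0.0211, 0.    ]))]
disc_press [(0.72, array([386.8, 140.2]), array([ 0.6995, -0.2688,  0.07  ])), (0.58, array([269.8, 210.1]), array([0.5198, 0.022 , 0.07  ]))]
side [(0.58, [240.1, 212.0, 322.5, 260.3])]
[(0.84, [254.9, 212.7, 305.2, 237.2]), (0.62, [375.8, 210.0, 421.3, 240.0])]
[(0.94, [255.2, 215.2, 306.4, 235.7])]
peg [269.4615 221.4615] 26 [0.4947 0.0444 0.089 ] key [260.1972 215.169 ] 71 [0.5733 0.108  0.066 ]
hubcands
[[279.6, 221.5]]
peg [(0.45, array([268.2, 227.2]), array([0.4862, 0.0447, 0.075 ]))]
drive_base [(0.69, array([282.5, 246.2]), array([0.5286, 0.0187, 0.    ]))]
disc_press [(0.91, array([278.8, 227.1]), array([0.5075, 0.0215, 0.07  ])), (0.6, array([279.3, 221.2]), array([0.5453, 0.0352, 0.07  ]))]
```

```bash
python3 - <<'E'
from h import *
np.set_printoptions(precision=4,suppress=True)
p=cams.snapshot("top"); s=cams.snapshot("side")
f=lambda u,v:(u/3.3+170-.35,v/3.3+110-.35)
print("hub",atz(p,f(327,318),.089),"disc",atz(p,(269.3-.5,208.05-.5),.075))
C=[atz(p,f(*c),.044) for c in((283,186),(478,285),(376,481),(178,378))]; print(np.array(C),np.mean(C,0))
d=C[0]-C[3]; e=C[1]-C[2]; print(np.degrees(np.arctan2(d[1],d[0])),np.degrees(np.arctan2(e[1],e[0])), [np.linalg.norm(C[i]-C[i-1]) for i in range(4)])
g=lambda u,v:(u/3.6+200-.36,v/3.6+160-.36)
print("side hub",atz(s,g(290,214),.089))
import cv2
# model overlay
c=np.array([.519,.022]);
def draw(im,P,sc,off,c,yaw,q):
    def L(pts,col):
        for X in pts:
            u,v=proj(P,X); u=int((u+.5-off[0])*sc);v=int((v+.5-off[1])*sc); cv2.circle(im,(u,v),1,col,-1)
    def pol(r,th,z): return (c[0]+r*np.cos(th),c[1]+r*np.sin(th),z)
    L([pol(.072,t,.075) for t in np.linspace(0,6.28,120)],(0,255,0))
    L([pol(.086,t,.055) for t in np.linspace(0,6.28,120)],(255,0,0))
    L([pol(.016,t,.089) for t in np.linspace(0,6.28,40)],(0,0,255))
    L([pol(r,yaw+np.pi,.0685) for r in (.068,.083)],(255,0,255))
    L([pol(.068,yaw+np.pi+q,.075)],(0,0,255)); L([pol(.046,yaw+np.pi+q-np.pi/2,.093)],(255,0,255))
    R=np.array([[np.cos(yaw),-np.sin(yaw)],[np.sin(yaw),np.cos(yaw)]])
    for a,b in((1,1),(1,-1),(-1,-1),(-1,1)): 
        w=R@np.array([a,b])*.088+c; L([(w[0],w[1],.044)],(255,255,0))
yaw=np.radians(np.degrees(np.arctan2(d[1],d[0]))); yaw=(np.arctan2(d[1],d[0])+np.arctan2(e[1],e[0]))/2
for y in (yaw,):
  for n,P,sc,box in(("top",p,6,(215,160,325,260)),("side",s,7,(235,190,330,270))):
    l,t,r,b=box; im=cv2.resize(P["frame"][t:b,l:r,::-1],None,fx=sc,fy=sc,interpolation=cv2.INTER_CUBIC)
    draw(im,P,sc,(l,t),c,y,1.45); cv2.imwrite(f"pics/ov_{n}.png",im)
print(yaw)
E
```

```text
hub [0.526  0.0242 0.089 ] disc [0.5251 0.0244 0.075 ]
[[ 0.6383  0.0601  0.044 ]
 [ 0.5614 -0.0886  0.044 ]
 [ 0.4122 -0.0122  0.044 ]
 [ 0.4888  0.1367  0.044 ]] [0.5252 0.024  0.044 ]
-27.13223788651514 -27.116445255307497 [np.float64(0.16799050505541796), np.float64(0.16740515332998537), np.float64(0.16762431648094578), np.float64(0.167450329977072)]
side hub [0.5207 0.0225 0.089 ]
-0.4734090678479735
```

View pics/ov_top.png

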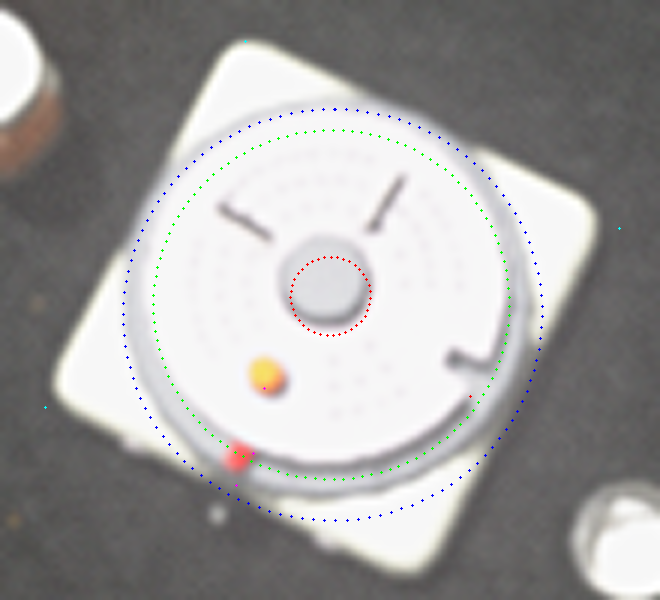

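View pics/ov_side.png

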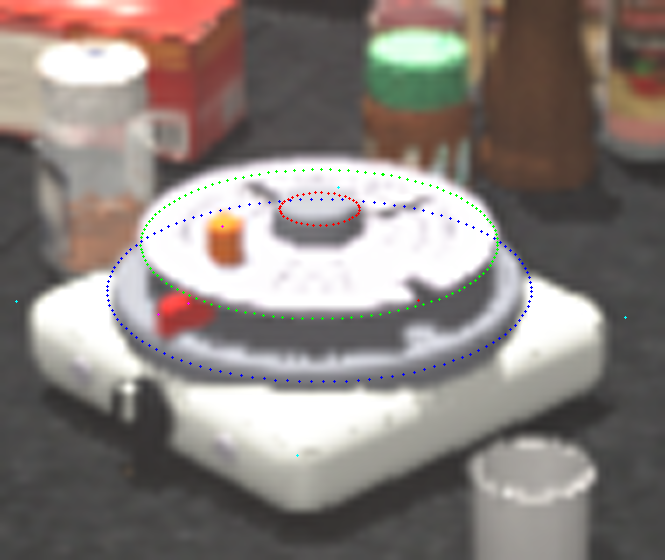

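```bash
python3 - <<'E'
from h import *
np.set_printoptions(precision=4,suppress=True)
p=cams.snapshot("top"); s=cams.snapshot("side")
f=lambda u,v:(u/6+215-.5,v/6+160-.5); g=lambda u,v:(u/7+235-.5,v/7+190-.5)
c=np.array([.525,.024])
def pol(X): d=X[:2]-c; return np.hypot(*d),np.degrees(np.arctan2(d[1],d[0]))
for n,X in(("hubT",atz(p,f(327,289),.089)),("hubS",atz(s,g(317,205),.089)),("pegT",atz(p,f(266,376),.0925)),("pegS",atz(s,g(225,222),.093)),
 ("keyT",atz(p,f(240,456),.0665)),("keyS",atz(s,g(188,305),.067)),("notchT",atz(p,f(472,364),.075)),("notchS",atz(s,g(420,291),.075))): print(n,X,pol(X))
E
```

```text
hubT [0.522  0.0235 0.089 ] (np.float64(0.003078644255402252), np.float64(-170.8923783809756))
hubS [0.5222 0.0244 0.089 ] (np.float64(0.002824282276358635), np.float64(172.07553723957147))
pegT [0.4858 0.0473 0.0925] (np.float64(0.04557107081812156), np.float64(149.22735293997326))
pegS [0.4853 0.0488 0.093 ] (np.float64(0.046824583342513854), np.float64(148.05661740486744))
keyT [0.4576 0.0586 0.0665] (np.float64(0.07576215812654664), np.float64(152.86751637560135))
keyS [0.46   0.0541 0.067 ] (np.float64(0.07163228379433902), np.float64(155.153505918908))
notchT [ 0.4943 -0.0348  0.075 ] (np.float64(0.06638438360547239), np.float64(-117.56957131869582))
notchS [ 0.4894 -0.032   0.075 ] (np.float64(0.06638366505248927), np.float64(-122.41862928461595))
```

Best estimates: axis at (0.524, 0.024), key at 152.9° and peg at about 148.5°. The disc therefore stands at about 1.49 rad, and the peg has to go clockwise to about 63°. I'll close the gripper and travel high.

```bash
python3 -m inch '[{"grip":0,"dx":0.96,"dy":-0.8},{"grip":0,"dx":0.96,"dy":-0.8},{"grip":0,"dx":0.96,"dy":-0.8},{"grip":0,"dx":0.96,"dy":-0.8},{"grip":0,"dx":0.96,"dy":-0.8},{"grip":0,"dx":0.96,"dy":-0.8},{"grip":0,"dx":0.96,"dy":-0.8},{"grip":0,"dx":0.96,"dy":-0.8},{"grip":0,"dx":0.96,"dy":-0.8},{"grip":0,"dx":0.96,"dy":-0.8},{"grip":0,"dx":0.96,"dy":-0.8},{"grip":0,"dx":0.96,"dy":-0.8}]'
```

```text
invalid input at $[0]: expected keys grip, dx, dy, dz, rx, ry, rz
```

```bash
python3 -m inch '[{"grip":0,"dx":0.96,"dy":-0.8,"dz":0,"rx":0,"ry":0,"rz":0},{"grip":0,"dx":0.96,"dy":-0.8,"dz":0,"rx":0,"ry":0,"rz":0},{"grip":0,"dx":0.96,"dy":-0.8,"dz":0,"rx":0,"ry":0,"rz":0},{"grip":0,"dx":0.96,"dy":-0.8,"dz":0,"rx":0,"ry":0,"rz":0},{"grip":0,"dx":0.96,"dy":-0.8,"dz":0,"rx":0,"ry":0,"rz":0},{"grip":0,"dx":0.96,"dy":-0.8,"dz":0,"rx":0,"ry":0,"rz":0},{"grip":0,"dx":0.96,"dy":-0.8,"dz":0,"rx":0,"ry":0,"rz":0},{"grip":0,"dx":0.96,"dy":-0.8,"dz":0,"rx":0,"ry":0,"rz":0},{"grip":0,"dx":0.96,"dy":-0.8,"dz":0,"rx":0,"ry":0,"rz":0},{"grip":0,"dx":0.96,"dy":-0.8,"dz":0,"rx":0,"ry":0,"rz":0}]'
```

```text
time: 3.45
tool_pos: [0.3743, -0.1988, 0.2197]
ee_rot: [3.139, -0.001, 0.459]
wrist_force: [-0.3, 0.0, 0.0]
width: 0.0009
```

```bash
python3 -m inch '[{"grip":0,"dx":0.95,"dy":-0.8,"dz":0,"rx":0,"ry":0,"rz":0},{"grip":0,"dx":0.95,"dy":-0.8,"dz":0,"rx":0,"ry":0,"rz":0},{"grip":0,"dx":0.95,"dy":-0.8,"dz":0,"rx":0,"ry":0,"rz":0},{"grip":0,"dx":0.95,"dy":-0.8,"dz":0,"rx":0,"ry":0,"rz":0},{"grip":0,"dx":0.95,"dy":-0.8,"dz":0,"rx":0,"ry":0,"rz":0},{"grip":0,"dx":0.95,"dy":-0.8,"dz":0,"rx":0,"ry":0,"rz":0},{"grip":0,"dx":0.95,"dy":-0.8,"dz":0,"rx":0,"ry":0,"rz":0},{"grip":0,"dx":0.95,"dy":-0.8,"dz":0,"rx":0,"ry":0,"rz":0},{"grip":0,"dx":0,"dy":0,"dz":0,"rx":0,"ry":0,"rz":-1},{"grip":0,"dx":0,"dy":0,"dz":0,"rx":0,"ry":0,"rz":-1}]'
python3 -m inch '[{"grip":0,"dx":0,"dy":0,"dz":0,"rx":0,"ry":0,"rz":-1},{"grip":0,"dx":0,"dy":0,"dz":0,"rx":0,"ry":0,"rz":-1},{"grip":0,"dx":0,"dy":0,"dz":0,"rx":0,"ry":0,"rz":-1},{"grip":0,"dx":0,"dy":0,"dz":0,"rx":0,"ry":0,"rz":-1},{"grip":0,"dx":0,"dy":0,"dz":0,"rx":0,"ry":0,"rz":-1},{"grip":0,"dx":0,"dy":0,"dz":0,"rx":0,"ry":0,"rz":-1},{"grip":0,"dx":0,"dy":0,"dz":0,"rx":0,"ry":0,"rz":-1},{"grip":0,"dx":0,"dy":0,"dz":0,"rx":0,"ry":0,"rz":-1},{"grip":0,"dx":0,"dy":0,"dz":0,"rx":0,"ry":0,"rz":-1},{"grip":0,"dx":0,"dy":0,"dz":0,"rx":0,"ry":0,"rz":-1},{"grip":0,"dx":0,"dy":0,"dz":0,"rx":0,"ry":0,"rz":-1},{"grip":0,"dx":0,"dy":0,"dz":0,"rx":0,"ry":0,"rz":-1}]'
```

```text
time: 4.7
tool_pos: [0.477, 0.0392, 0.2209]
ee_rot: [3.136, -0.003, 0.643]
wrist_force: [0.5, -0.2, -0.7]
width: 0.0005
time: 6.2
tool_pos: [0.4769, 0.0397, 0.2217]
ee_rot: [3.135, 0.003, 1.727]
wrist_force: [0.3, -0.4, -0.7]
width: 0.0007
```

```bash
python3 -m inch '[{"grip":0,"dx":0,"dy":0,"dz":0,"rx":0,"ry":0,"rz":-1},{"grip":0,"dx":0,"dy":0,"dz":0,"rx":0,"ry":0,"rz":-1},{"grip":0,"dx":0,"dy":0,"dz":0,"rx":0,"ry":0,"rz":-1},{"grip":0,"dx":0,"dy":0,"dz":0,"rx":0,"ry":0,"rz":-1},{"grip":0,"dx":0,"dy":0,"dz":0,"rx":0,"ry":0,"rz":-1},{"grip":0,"dx":0,"dy":0,"dz":0,"rx":0,"ry":0,"rz":-1},{"grip":0,"dx":0,"dy":0,"dz":0,"rx":0,"ry":0,"rz":-1},{"grip":0,"dx":0,"dy":0,"dz":0,"rx":0,"ry":0,"rz":-1},{"grip":0,"dx":0,"dy":0,"dz":0,"rx":0,"ry":0,"rz":-1},{"grip":0,"dx":0,"dy":0,"dz":0,"rx":0,"ry":0,"rz":-0.6},{"grip":0,"dx":0,"dy":0,"dz":0,"rx":0,"ry":0,"rz":0}]'
cat > rel.py <<'E'
from h import *
c=np.array([.524,.024])
o=robot.get_obs(); t=np.array(o["tool_pos"]); yaw=o["ee_rot"][2]
d=t[:2]-c; print("t",o["time"],"pos",np.round(t,4),"yaw",np.degrees(yaw).round(1),"F",np.round(o["wrist_force"],1))
print("axis in tool frame: radial x %.1f  cw y %.1f mm"%(1e3*(d@[np.cos(yaw),np.sin(yaw)]),1e3*(d@[np.sin(yaw),-np.cos(yaw)])))
E
python3 rel.py
```

```text
time: 7.58
tool_pos: [0.4768, 0.0397, 0.2225]
ee_rot: [3.139, 0.009, 2.593]
wrist_force: [-0.7, -0.6, -0.3]
width: 0.0005
t 7.575 pos [0.4768 0.0397 0.2225] yaw 148.6 F [-0.7 -0.6 -0.3]
axis in tool frame: radial x 48.5  cw y -11.2 mm
```

```bash
python3 -m inch '[{"grip":0,"dx":-0.05,"dy":-0.75,"dz":0,"rx":0,"ry":0,"rz":0},{"grip":0,"dx":0,"dy":0,"dz":0.8,"rx":0,"ry":0,"rz":0},{"grip":0,"dx":0,"dy":0,"dz":0.8,"rx":0,"ry":0,"rz":0},{"grip":0,"dx":0,"dy":0,"dz":0.8,"rx":0,"ry":0,"rz":0},{"grip":0,"dx":0,"dy":0,"dz":0.8,"rx":0,"ry":0,"rz":0},{"grip":0,"dx":0,"dy":0,"dz":0.8,"rx":0,"ry":0,"rz":0},{"grip":0,"dx":0,"dy":0,"dz":0,"rx":0,"ry":0,"rz":0}]'
python3 rel.py; python3 - <<'E'
from h import *
for n,b in(("top",(190,140,350,280)),("side",(220,150,350,280))):
    p=cams.snapshot(n);l,t,r,bb=b
    cv2.imwrite(f"pics/{n}1.png",cv2.resize(p["frame"][t:bb,l:r,::-1],None,fx=4.2,fy=4.2,interpolation=cv2.INTER_CUBIC))
E
```

```text
time: 8.45
tool_pos: [0.4661, 0.0157, 0.121]
ee_rot: [3.141, 0.012, 2.585]
wrist_force: [0.0, -0.1, -0.3]
width: 0.0006
t 8.45 pos [0.4661 0.0157 0.121 ] yaw 148.1 F [ 0.  -0.1 -0.3]
axis in tool frame: radial x 44.8  cw y -37.7 mm
```

View pics/top1.png

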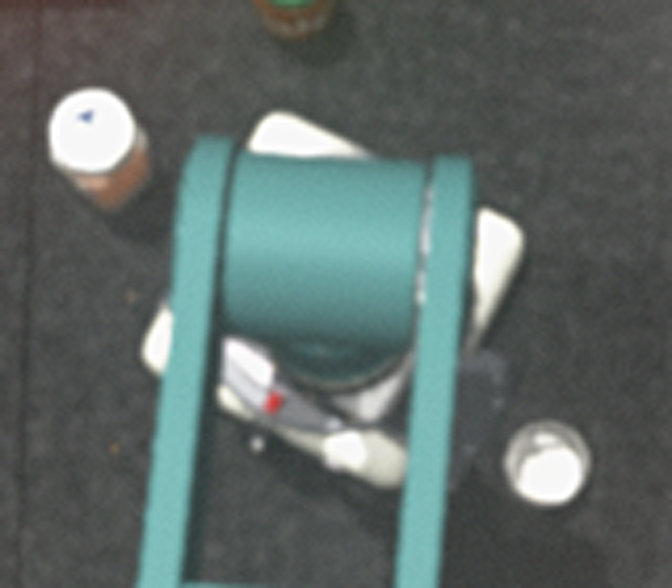

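View pics/side1.png

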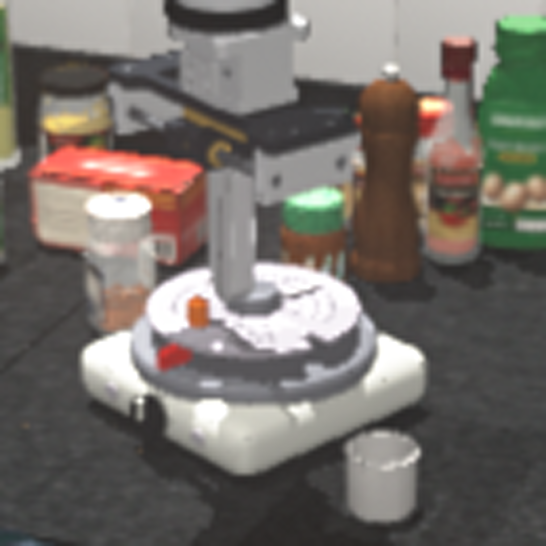

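```bash
python3 - <<'E'
from h import *
p=cams.snapshot("side")
for X in((.4661,.0157,.107),(.4661,.0157,.15),(.485,.048,.093)):
    u,v=proj(p,X); print((u+.5-220)*4.2,(v+.5-150)*4.2)
E
```

```text
233.2320844289989 300.5283650008599
232.7556518666274 238.68466706134916
198.9207352713251 301.5315482960804
```

The side view matches the model: the tip at (233,300) is clear of the peg at (198,312), on its anticlockwise side. Now I'll go down beside the peg.

```bash
python3 -m inch '[{"grip":0,"dx":0.04,"dy":0,"dz":0.3,"rx":0,"ry":0,"rz":0},{"grip":0,"dx":0.04,"dy":0,"dz":0.3,"rx":0,"ry":0,"rz":0},{"grip":0,"dx":0,"dy":0,"dz":0.25,"rx":0,"ry":0,"rz":0},{"grip":0,"dx":0,"dy":0,"dz":0.15,"rx":0,"ry":0,"rz":0},{"grip":0,"dx":0,"dy":0,"dz":0,"rx":0,"ry":0,"rz":0}]'
python3 rel.py
```

```text
time: 9.22
tool_pos: [0.4678, 0.0168, 0.0989]
ee_rot: [3.137, 0.02, 2.586]
wrist_force: [-0.6, 0.3, 0.4]
width: 0.0006
t 9.225 pos [0.4678 0.0168 0.0989] yaw 148.1 F [-0.6  0.3  0.4]
axis in tool frame: radial x 43.9  cw y -35.8 mm
```

```bash
python3 -m inch '[{"grip":0,"dx":0.1,"dy":0,"dz":0.12,"rx":0,"ry":0,"rz":0},{"grip":0,"dx":0.04,"dy":0.15,"dz":0.06,"rx":0,"ry":0,"rz":0},{"grip":0,"dx":0,"dy":0.15,"dz":0,"rx":0,"ry":0,"rz":0},{"grip":0,"dx":0,"dy":0.15,"dz":0,"rx":0,"ry":0,"rz":0},{"grip":0,"dx":0,"dy":0,"dz":0,"rx":0,"ry":0,"rz":0}]'
python3 rel.py
```

```text
time: 9.85
tool_pos: [0.4716, 0.0292, 0.0945]
ee_rot: [3.136, 0.021, 2.586]
wrist_force: [-1.1, -0.0, -0.4]
width: 0.0005
t 9.85 pos [0.4716 0.0292 0.0945] yaw 148.2 F [-1.1 -0.  -0.4]
axis in tool frame: radial x 47.3  cw y -23.2 mm
```

```bash
python3 -m inch '[{"grip":0,"dx":0.06,"dy":0.17,"dz":0,"rx":0,"ry":0,"rz":1},{"grip":0,"dx":0.06,"dy":0.17,"dz":0,"rx":0,"ry":0,"rz":1},{"grip":0,"dx":0.06,"dy":0.17,"dz":0,"rx":0,"ry":0,"rz":1},{"grip":0,"dx":0.06,"dy":0.17,"dz":0,"rx":0,"ry":0,"rz":1},{"grip":0,"dx":0.06,"dy":0.17,"dz":0,"rx":0,"ry":0,"rz":1}]'
python3 rel.py; python3 - <<'E'
from h import *
p=cams.snapshot("side");l,t,r,bb=(220,150,350,280)
cv2.imwrite(f"pics/side2.png",cv2.resize(p["frame"][t:bb,l:r,::-1],None,fx=4.2,fy=4.2,interpolation=cv2.INTER_CUBIC))
for q,z in(("peg_top",.093),("notch",.075)):
  for a in spotter.place_of(p,q)[:2]:
    X=atz(p,a["pixel"],z)[:2]-[.524,.024];print(q,a["score"],np.hypot(*X),np.degrees(np.arctan2(X[1],X[0])))
E
```

```text
time: 10.48
tool_pos: [0.4781, 0.0496, 0.0941]
ee_rot: [3.134, 0.015, 2.135]
wrist_force: [-1.6, -1.2, 0.3]
width: 0.0007
t 10.475 pos [0.4781 0.0496 0.0941] yaw 122.3 F [-1.6 -1.2  0.3]
axis in tool frame: radial x 46.2  cw y -25.1 mm
peg_top 0.57 0.30212141684784105 -144.900808762619
notch 0.88 0.05594442689329161 -124.74293873587473
```

View pics/side2.png

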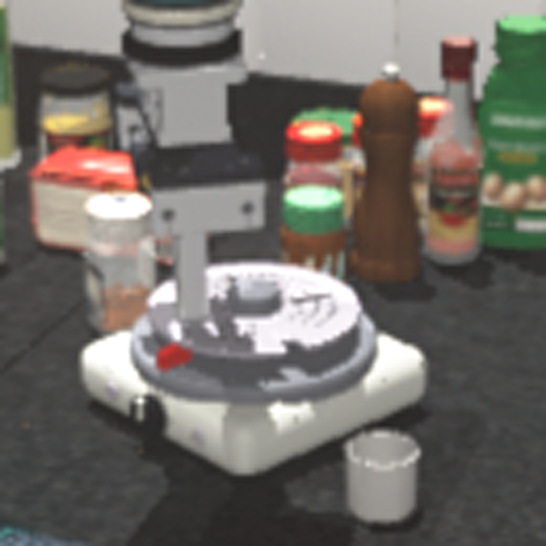

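```bash
python3 -m inch '[{"grip":0,"dx":0.065,"dy":0.18,"dz":0,"rx":0,"ry":0,"rz":1},{"grip":0,"dx":0.065,"dy":0.18,"dz":0,"rx":0,"ry":0,"rz":1},{"grip":0,"dx":0.065,"dy":0.18,"dz":0,"rx":0,"ry":0,"rz":1},{"grip":0,"dx":0.065,"dy":0.18,"dz":0,"rx":0,"ry":0,"rz":1},{"grip":0,"dx":0.065,"dy":0.18,"dz":0,"rx":0,"ry":0,"rz":1},{"grip":0,"dx":0.065,"dy":0.18,"dz":0,"rx":0,"ry":0,"rz":1},{"grip":0,"dx":0.065,"dy":0.18,"dz":0,"rx":0,"ry":0,"rz":1},{"grip":0,"dx":0,"dy":0,"dz":0,"rx":0,"ry":0,"rz":0}]'
python3 rel.py; python3 - <<'E'
from h import *
p=cams.snapshot("side");l,t,r,bb=(220,150,350,280)
cv2.imwrite(f"pics/side3.png",cv2.resize(p["frame"][t:bb,l:r,::-1],None,fx=4.2,fy=4.2,interpolation=cv2.INTER_CUBIC))
for q,z in(("peg_top",.093),("notch",.075)):
  for a in spotter.place_of(p,q)[:2]:
    X=atz(p,a["pixel"],z)[:2]-[.524,.024];print(q,a["score"],a["pixel"],np.hypot(*X),np.degrees(np.arctan2(X[1],X[0])))
E
```

```text
time: 11.62
tool_pos: [0.501, 0.0708, 0.0931]
ee_rot: [3.136, 0.005, 1.522]
wrist_force: [0.6, -0.1, -0.5]
width: 0.0006
t 11.625 pos [0.501  0.0708 0.0931] yaw 87.2 F [ 0.6 -0.1 -0.5]
axis in tool frame: radial x 45.7  cw y -25.2 mm
notch 0.72 [276.0, 228.8] 0.03970622179370859 -175.0683259956719
```

View pics/side3.png

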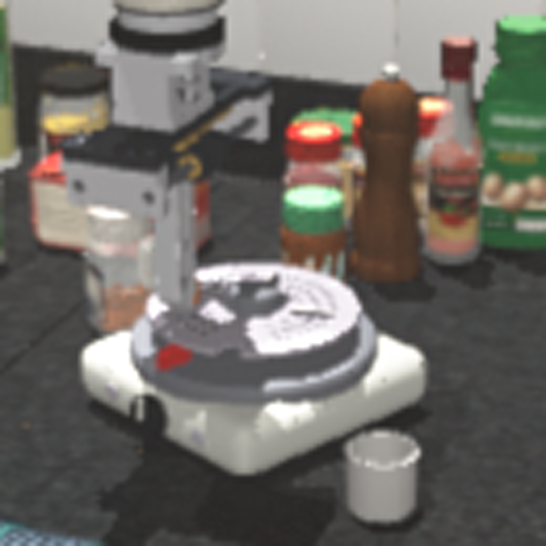

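```bash
python3 -m inch '[{"grip":0,"dx":0.068,"dy":0.18,"dz":0,"rx":0,"ry":0,"rz":1},{"grip":0,"dx":0.068,"dy":0.18,"dz":0,"rx":0,"ry":0,"rz":1},{"grip":0,"dx":0.068,"dy":0.18,"dz":0,"rx":0,"ry":0,"rz":1},{"grip":0,"dx":0.068,"dy":0.18,"dz":0,"rx":0,"ry":0,"rz":1},{"grip":0,"dx":0.068,"dy":0.18,"dz":0,"rx":0,"ry":0,"rz":1},{"grip":0,"dx":0,"dy":0,"dz":0,"rx":0,"ry":0,"rz":0}]'
python3 rel.py; python3 - <<'E'
from h import *
p=cams.snapshot("side");l,t,r,bb=(240,190,320,260)
cv2.imwrite(f"pics/side4.png",cv2.resize(p["frame"][t:bb,l:r,::-1],None,fx=8,fy=8,interpolation=cv2.INTER_CUBIC))
for q,z in(("peg_top",.093),("notch",.075),("key_top",.0685)):
  for a in spotter.place_of(p,q)[:2]:
    X=atz(p,a["pixel"],z)[:2]-[.524,.024];print(q,a["score"],a["pixel"],np.hypot(*X),np.degrees(np.arctan2(X[1],X[0])))
E
```

```text
time: 12.52
tool_pos: [0.5225, 0.0761, 0.0931]
ee_rot: [3.141, -0.001, 1.08]
wrist_force: [0.2, -0.1, 0.6]
width: 0.0006
t 12.525 pos [0.5225 0.0761 0.0931] yaw 61.9 F [ 0.2 -0.1  0.6]
axis in tool frame: radial x 45.2  cw y -25.9 mm
notch 0.73 [263.0, 231.9] 0.07413016913556292 162.6901070244274
notch 0.7 [266.4, 224.7] 0.04020334275019416 127.3194019136674
key_top 0.46 [258.5, 230.8] 0.07040492501931346 143.34795808698263
```

View pics/side4.png

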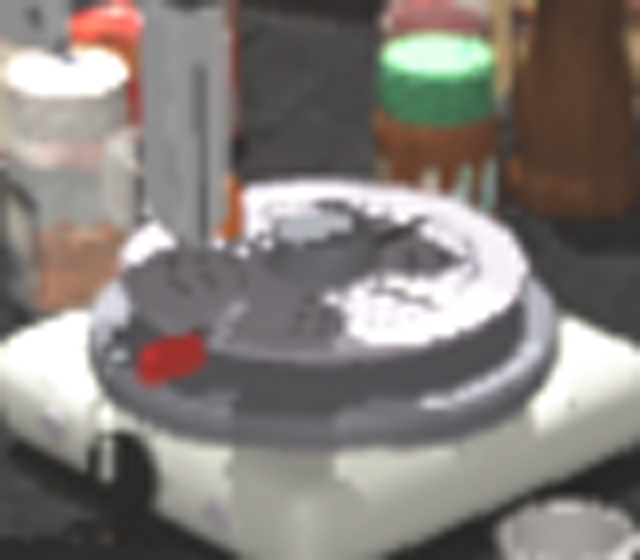

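```bash
python3 -m inch '[{"grip":0,"dx":0,"dy":-0.2,"dz":0,"rx":0,"ry":0,"rz":0},{"grip":0,"dx":0,"dy":-0.1,"dz":-0.8,"rx":0,"ry":0,"rz":0},{"grip":0,"dx":0,"dy":0,"dz":-1,"rx":0,"ry":0,"rz":0},{"grip":0,"dx":-1,"dy":0,"dz":-0.6,"rx":0,"ry":0,"rz":0},{"grip":0,"dx":-1,"dy":0,"dz":0,"rx":0,"ry":0,"rz":0},{"grip":0,"dx":-1,"dy":0,"dz":0,"rx":0,"ry":0,"rz":0},{"grip":0,"dx":-1,"dy":0,"dz":0,"rx":0,"ry":0,"rz":0},{"grip":0,"dx":-1,"dy":0,"dz":0,"rx":0,"ry":0,"rz":0},{"grip":0,"dx":-1,"dy":0,"dz":0,"rx":0,"ry":0,"rz":0},{"grip":0,"dx":-1,"dy":0,"dz":0,"rx":0,"ry":0,"rz":0},{"grip":0,"dx":-1,"dy":0,"dz":0,"rx":0,"ry":0,"rz":0},{"grip":0,"dx":-1,"dy":0,"dz":0,"rx":0,"ry":0,"rz":0}]'
python3 rel.py; python3 - <<'E'
from h import *
for n,b in(("top",(215,160,325,260)),("side",(235,190,330,270))):
    p=cams.snapshot(n);l,t,r,bb=b
    save(p,f"pics/{n}5f.png")
    cv2.imwrite(f"pics/{n}5.png",cv2.resize(p["frame"][t:bb,l:r,::-1],None,fx=7,fy=7,interpolation=cv2.INTER_CUBIC))
    for q,z in(("peg_top",.093),("notch",.075),("key_top",.0685)):
      for a in spotter.place_of(p,q)[:2]:
        X=atz(p,a["pixel"],z)[:2]-[.524,.024];print(q,a["score"],a["pixel"],np.hypot(*X),np.degrees(np.arctan2(X[1],X[0])))
E
```

```text
time: 14.22
tool_pos: [0.404, -0.1229, 0.1557]
ee_rot: [3.137, -0.0, 1.09]
wrist_force: [0.1, -1.3, -0.2]
width: 0.0003
t 14.225 pos [ 0.404  -0.1229  0.1557] yaw 62.5 F [ 0.1 -1.3 -0.2]
axis in tool frame: radial x -185.8  cw y -38.5 mm
peg_top 0.43 [318.7, 250.2] 0.15833723278685646 -131.35498856373135
peg_top 0.39 [249.5, 200.5] 0.04864666870857303 72.68517515777309
notch 0.73 [257.8, 232.8] 0.06648892239472863 156.74851601451664
notch 0.7 [217.3, 182.8] 0.14192959725908572 63.894751895471394
key_top 0.55 [254.9, 232.8] 0.06885695104657538 150.81685764051375
peg_top 0.42 [266.6, 212.7] 0.05102979510473984 71.71837594712028
notch 0.72 [268.1, 228.9] 0.05090577471656191 160.9138424649415
key_top 0.62 [261.3, 230.1] 0.0616116801107579 143.50454676498157
```

View pics/top5.png

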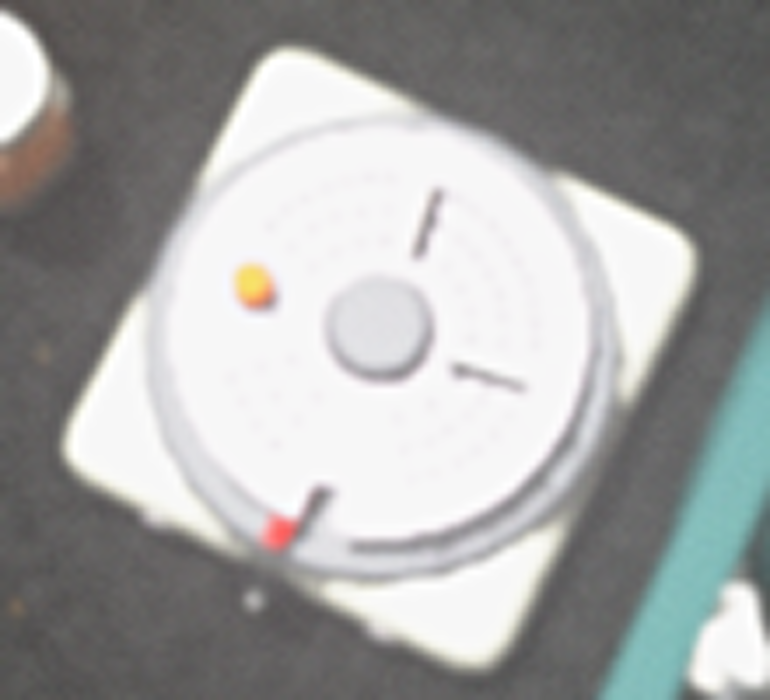

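View pics/side5.png

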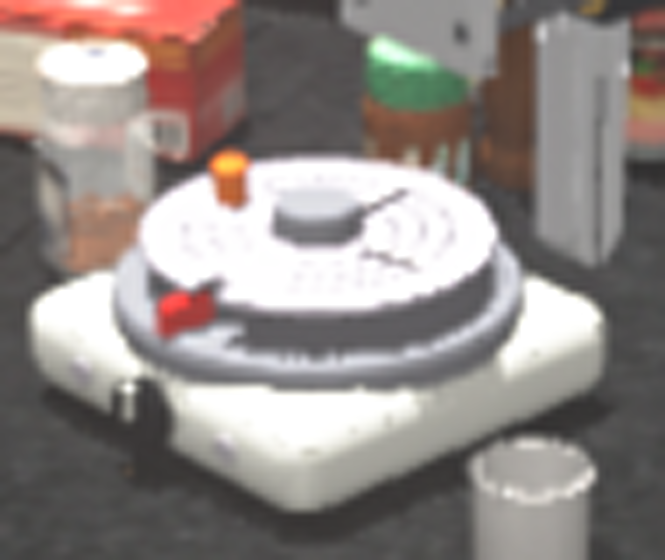

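```bash
python3 - <<'E'
from h import *
p=cams.snapshot("top"); s=cams.snapshot("side")
f=lambda u,v,k=7:(u/k+215-.5,v/k+160-.5); g=lambda u,v:(u/7+235-.5,v/7+190-.5)
def pol(X,c): d=X[:2]-np.array(c); return round(float(np.hypot(*d)),4),round(float(np.degrees(np.arctan2(d[1],d[0]))),1)
for c in((.524,.024),(.525,.0235),(.523,.024)):
  print(c)
  for n,X in(("pegT0",atz(p,f(266,376,6),.0925)),("pegS0",atz(s,g(225,222),.093)),("pegT",atz(p,f(254,284),.0925)),("pegS",atz(s,g(229,160),.093)),
   ("slot0a",atz(p,f(404,178,6),.075)),("slot0b",atz(p,f(220,207,6),.075)),("slotA",atz(p,f(527,387),.075)),("slotB",atz(p,f(437,191),.075)),
   ("notchinner",atz(p,f(323,490),.072)),("hubT",atz(p,f(379,327),.087))): print(n,np.round(X,4),pol(X,c))
E
```

```text
(0.524, 0.024)
pegT0 [0.4858 0.0473 0.0925] (0.0447, 148.6)
pegS0 [0.4853 0.0488 0.093 ] (0.046, 147.4)
pegT [0.5397 0.0674 0.0925] (0.0461, 70.2)
pegS [0.543  0.0718 0.093 ] (0.0514, 68.4)
slot0a [ 0.5711 -0.007   0.075 ] (0.0564, -33.4)
slot0b [0.5586 0.0678 0.075 ] (0.0558, 51.7)
slotA [ 0.5075 -0.0266  0.075 ] (0.0533, -108.1)
slotB [0.577 0.005 0.075] (0.0563, -19.7)
notchinner [0.4715 0.0436 0.072 ] (0.0561, 159.5)
hubT [0.5259 0.0245 0.087 ] (0.002, 13.4)
(0.525, 0.0235)
pegT0 [0.4858 0.0473 0.0925] (0.0458, 148.7)
pegS0 [0.4853 0.0488 0.093 ] (0.0471, 147.5)
pegT [0.5397 0.0674 0.0925] (0.0463, 71.5)
pegS [0.543  0.0718 0.093 ] (0.0515, 69.6)
slot0a [ 0.5711 -0.007   0.075 ] (0.0553, -33.5)
slot0b [0.5586 0.0678 0.075 ] (0.0556, 52.8)
slotA [ 0.5075 -0.0266  0.075 ] (0.0531, -109.3)
slotB [0.577 0.005 0.075] (0.0552, -19.6)
notchinner [0.4715 0.0436 0.072 ] (0.0572, 159.4)
hubT [0.5259 0.0245 0.087 ] (0.0013, 45.9)
(0.523, 0.024)
pegT0 [0.4858 0.0473 0.0925] (0.0439, 147.9)
pegS0 [0.4853 0.0488 0.093 ] (0.0451, 146.7)
pegT [0.5397 0.0674 0.0925] (0.0465, 69.0)
pegS [0.543  0.0718 0.093 ] (0.0518, 67.3)
slot0a [ 0.5711 -0.007   0.075 ] (0.0573, -32.8)
slot0b [0.5586 0.0678 0.075 ] (0.0565, 50.9)
slotA [ 0.5075 -0.0266  0.075 ] (0.053, -107.0)
slotB [0.577 0.005 0.075] (0.0573, -19.4)
notchinner [0.4715 0.0436 0.072 ] (0.0551, 159.1)
hubT [0.5259 0.0245 0.087 ] (0.003, 8.9)
```

The peg is now at about 70° and has to reach 63°. In the top view the notch's inner end (323,490) is still about 6.5° anticlockwise of the key at (282,533). I'll go back behind the peg and push it about 6.5 mm further.

```bash
python3 -m inch '[{"grip":0,"dx":1,"dy":0,"dz":0,"rx":0,"ry":0,"rz":0},{"grip":0,"dx":1,"dy":0,"dz":0,"rx":0,"ry":0,"rz":0},{"grip":0,"dx":1,"dy":0,"dz":0,"rx":0,"ry":0,"rz":0},{"grip":0,"dx":1,"dy":0,"dz":0,"rx":0,"ry":0,"rz":0},{"grip":0,"dx":1,"dy":0,"dz":0,"rx":0,"ry":0,"rz":0},{"grip":0,"dx":1,"dy":0,"dz":0,"rx":0,"ry":0,"rz":0},{"grip":0,"dx":1,"dy":0,"dz":0,"rx":0,"ry":0,"rz":0},{"grip":0,"dx":1,"dy":0,"dz":0,"rx":0,"ry":0,"rz":0},{"grip":0,"dx":0.8,"dy":0,"dz":0,"rx":0,"ry":0,"rz":0},{"grip":0,"dx":0,"dy":0,"dz":0,"rx":0,"ry":0,"rz":0}]'
python3 rel.py
```

```text
time: 15.98
tool_pos: [0.5102, 0.0837, 0.1547]
ee_rot: [3.139, 0.001, 1.097]
wrist_force: [0.5, -0.0, 0.0]
width: 0.0005
t 15.975 pos [0.5102 0.0837 0.1547] yaw 62.8 F [ 0.5 -0.   0. ]
axis in tool frame: radial x 46.9  cw y -39.5 mm
```

Good. I'll descend about 60 mm.

```bash
python3 -m inch '[{"grip":0,"dx":0,"dy":0,"dz":0.7,"rx":0,"ry":0,"rz":0},{"grip":0,"dx":0,"dy":0,"dz":0.7,"rx":0,"ry":0,"rz":0},{"grip":0,"dx":0,"dy":0,"dz":0.5,"rx":0,"ry":0,"rz":0},{"grip":0,"dx":0,"dy":0,"dz":0.3,"rx":0,"ry":0,"rz":0},{"grip":0,"dx":0,"dy":0.1,"dz":0.1,"rx":0,"ry":0,"rz":0},{"grip":0,"dx":0,"dy":0.1,"dz":0,"rx":0,"ry":0,"rz":0},{"grip":0,"dx":0,"dy":0,"dz":0,"rx":0,"ry":0,"rz":0}]'
python3 rel.py
```

```text
time: 16.85
tool_pos: [0.5136, 0.0787, 0.0921]
ee_rot: [3.141, 0.003, 1.094]
wrist_force: [0.2, -0.1, -0.3]
width: 0.0003
t 16.85 pos [0.5136 0.0787 0.0921] yaw 62.7 F [ 0.2 -0.1 -0.3]
axis in tool frame: radial x 43.8  cw y -34.3 mm
```

```bash
python3 -m inch '[{"grip":0,"dx":0.05,"dy":0.15,"dz":-0.08,"rx":0,"ry":0,"rz":0},{"grip":0,"dx":0.05,"dy":0.15,"dz":0,"rx":0,"ry":0,"rz":0},{"grip":0,"dx":0,"dy":0.12,"dz":0,"rx":0,"ry":0,"rz":0},{"grip":0,"dx":0,"dy":0.1,"dz":0,"rx":0,"ry":0,"rz":0},{"grip":0,"dx":0,"dy":0,"dz":0,"rx":0,"ry":0,"rz":0}]'
python3 rel.py
```

```text
time: 17.48
tool_pos: [0.5277, 0.0757, 0.0955]
ee_rot: [3.14, 0.001, 1.094]
wrist_force: [-0.3, 0.6, 0.8]
width: 0.0005
t 17.475 pos [0.5277 0.0757 0.0955] yaw 62.7 F [-0.3  0.6  0.8]
axis in tool frame: radial x 47.7  cw y -20.4 mm
```

```bash
python3 -m inch '[{"grip":0,"dx":0,"dy":0.06,"dz":0,"rx":0,"ry":0,"rz":0},{"grip":0,"dx":0,"dy":0,"dz":0,"rx":0,"ry":0,"rz":0}]'
python3 rel.py
python3 -m inch '[{"grip":0,"dx":0,"dy":-0.2,"dz":0,"rx":0,"ry":0,"rz":0},{"grip":0,"dx":0,"dy":-0.2,"dz":0,"rx":0,"ry":0,"rz":0},{"grip":0,"dx":0,"dy":0,"dz":-0.9,"rx":0,"ry":0,"rz":0},{"grip":0,"dx":-0.6,"dy":0,"dz":-0.8,"rx":0,"ry":0,"rz":0},{"grip":0,"dx":-1,"dy":0,"dz":0,"rx":0,"ry":0,"rz":0},{"grip":0,"dx":-1,"dy":0,"dz":0,"rx":0,"ry":0,"rz":0},{"grip":0,"dx":-1,"dy":0,"dz":0,"rx":0,"ry":0,"rz":0},{"grip":0,"dx":-1,"dy":0,"dz":0,"rx":0,"ry":0,"rz":0},{"grip":0,"dx":-1,"dy":0,"dz":0,"rx":0,"ry":0,"rz":0},{"grip":0,"dx":-1,"dy":0,"dz":0,"rx":0,"ry":0,"rz":0},{"grip":0,"dx":-1,"dy":0,"dz":0,"rx":0,"ry":0,"rz":0}]'
python3 - <<'E'
from h import *
for n,b in(("top",(215,160,325,260)),("side",(235,190,330,270))):
    p=cams.snapshot(n);l,t,r,bb=b
    cv2.imwrite(f"pics/{n}6.png",cv2.resize(p["frame"][t:bb,l:r,::-1],None,fx=7,fy=7,interpolation=cv2.INTER_CUBIC))
E
python3 rel.py
```

```text
time: 17.73
tool_pos: [0.5291, 0.0752, 0.0955]
ee_rot: [3.141, 0.0, 1.094]
wrist_force: [-0.7, 0.2, 1.0]
width: 0.0003
t 17.725 pos [0.5291 0.0752 0.0955] yaw 62.7 F [-0.7  0.2  1. ]
axis in tool frame: radial x 47.8  cw y -19.0 mm
time: 19.1
tool_pos: [0.4282, -0.093, 0.14]
ee_rot: [3.136, 0.004, 1.099]
wrist_force: [-0.4, -0.0, -0.5]
width: 0.0003
t 19.2 pos [ 0.4279 -0.0937  0.14  ] yaw 62.8 F [0.8 0.3 0.6]
axis in tool frame: radial x -148.6  cw y -31.6 mm
```

View pics/top6.png

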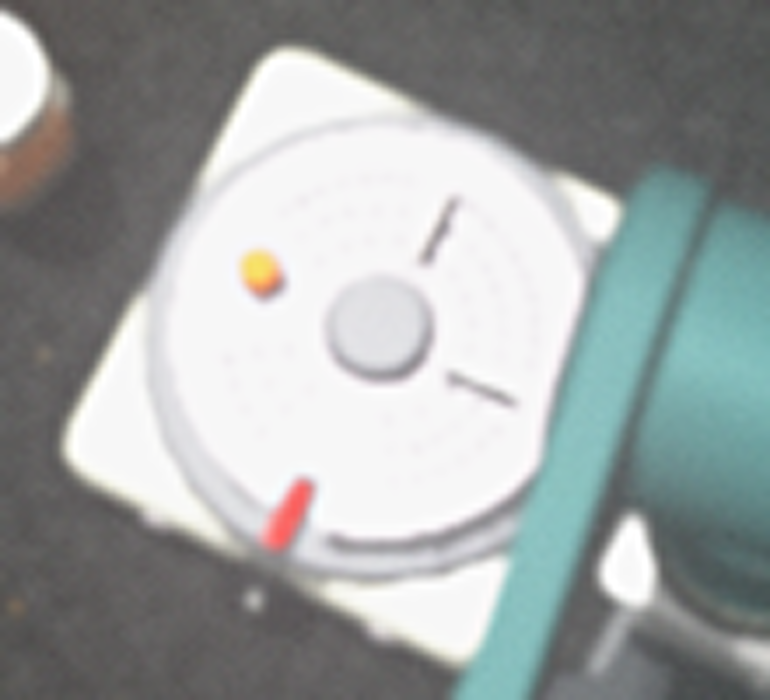

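View pics/side6.png

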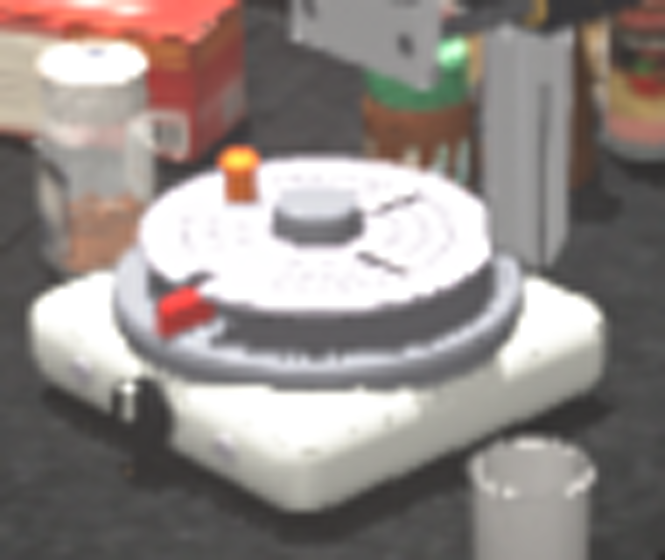

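The whole key now shows through the notch in the top view, from (304,482) to (275,545). I'll get numbers for how well they line up.

```bash
python3 - <<'E'
from h import *
p=cams.snapshot("top")
f=lambda u,v,k=7:(u/k+215-.5,v/k+160-.5)
def pol(X,c): d=X[:2]-np.array(c); return round(float(np.hypot(*d)),4),round(float(np.degrees(np.arctan2(d[1],d[0]))),1)
for c in((.524,.024),(.525,.0242)):
  for n,X in(("peg",atz(p,f(260,270),.0925)),("slotA",atz(p,f(517,406),.075)),("slotB",atz(p,f(455,200),.075)),("keyin",atz(p,f(304,482),.068)),("keyout",atz(p,f(274,545),.066))): print(n,np.round(X,4),pol(X,c))
for s in(6,):
  l,t,r,b=247,222,272,243
  cv2.imwrite("pics/notch6.png",cv2.resize(p["frame"][t:b,l:r,::-1],None,fx=28,fy=28,interpolation=cv2.INTER_NEAREST))
E
```

```text
peg [0.5446 0.0654 0.0925] (0.0463, 63.6)
slotA [ 0.5008 -0.0232  0.075 ] (0.0526, -116.2)
slotB [ 0.5738 -0.0013  0.075 ] (0.0559, -26.9)
keyin [0.4749 0.0504 0.068 ] (0.0558, 151.7)
keyout [0.4531 0.0606 0.066 ] (0.0798, 152.7)
peg [0.5446 0.0654 0.0925] (0.0456, 64.6)
slotA [ 0.5008 -0.0232  0.075 ] (0.0532, -117.1)
slotB [ 0.5738 -0.0013  0.075 ] (0.0551, -27.6)
keyin [0.4749 0.0504 0.068 ] (0.0565, 152.4)
keyout [0.4531 0.0606 0.066 ] (0.0806, 153.2)
```

View pics/notch6.png

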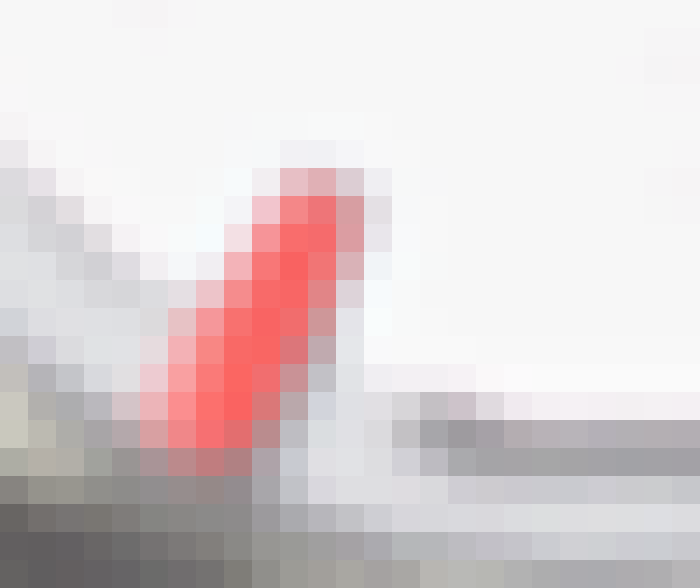

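The notch is within about 1° of the key. Next I'll move over the hub.

```bash
python3 -m inch '[{"grip":0,"dx":1,"dy":0.22,"dz":0,"rx":0,"ry":0,"rz":0},{"grip":0,"dx":1,"dy":0.22,"dz":0,"rx":0,"ry":0,"rz":0},{"grip":0,"dx":1,"dy":0.22,"dz":0,"rx":0,"ry":0,"rz":0},{"grip":0,"dx":1,"dy":0.22,"dz":0,"rx":0,"ry":0,"rz":0},{"grip":0,"dx":1,"dy":0.22,"dz":0,"rx":0,"ry":0,"rz":0},{"grip":0,"dx":0.6,"dy":0.12,"dz":0,"rx":0,"ry":0,"rz":0},{"grip":0,"dx":0,"dy":0,"dz":0,"rx":0,"ry":0,"rz":0}]'
python3 rel.py
```

```text
time: 20.12
tool_pos: [0.5233, 0.0278, 0.1396]
ee_rot: [3.135, 0.001, 1.101]
wrist_force: [-0.3, -0.0, -0.1]
width: 0.0003
t 20.125 pos [0.5233 0.0278 0.1396] yaw 63.1 F [-0.3 -0.  -0.1]
axis in tool frame: radial x 3.1  cw y -2.3 mm
```

```bash
python3 -m inch '[{"grip":0,"dx":-0.1,"dy":0.13,"dz":0.4,"rx":0,"ry":0,"rz":0},{"grip":0,"dx":0,"dy":0,"dz":0.4,"rx":0,"ry":0,"rz":0},{"grip":0,"dx":0,"dy":0,"dz":0.3,"rx":0,"ry":0,"rz":0},{"grip":0,"dx":0,"dy":0,"dz":0,"rx":0,"ry":0,"rz":0}]'
python3 rel.py
```

```text
time: 20.62
tool_pos: [0.5236, 0.022, 0.1093]
ee_rot: [3.137, 0.003, 1.098]
wrist_force: [-0.0, 0.6, 0.5]
width: 0.0004
t 20.625 pos [0.5236 0.022  0.1093] yaw 62.9 F [-0.   0.6  0.5]
axis in tool frame: radial x -1.9  cw y 0.5 mm
```

```bash
python3 -m inch '[{"grip":0,"dx":0.06,"dy":0.02,"dz":0.12,"rx":0,"ry":0,"rz":0},{"grip":0,"dx":0,"dy":0,"dz":0.1,"rx":0,"ry":0,"rz":0},{"grip":0,"dx":0,"dy":0,"dz":0.1,"rx":0,"ry":0,"rz":0}]'
python3 rel.py
```

```text
time: 21.0
tool_pos: [0.5252, 0.0228, 0.1023]
ee_rot: [3.136, 0.002, 1.098]
wrist_force: [-2.9, 0.1, 6.4]
width: 0.0006
t 21.0 pos [0.5252 0.0228 0.1023] yaw 62.9 F [-2.9  0.1  6.4]
axis in tool frame: radial x -0.5  cw y 1.6 mm
```

Contact, at 6 N. I'll press in small steps.

```bash
for i in 1; do python3 -m inch '[{"grip":0,"dx":0,"dy":0,"dz":0.1,"rx":0,"ry":0,"rz":0},{"grip":0,"dx":0,"dy":0,"dz":0.1,"rx":0,"ry":0,"rz":0}]'; done
```

```text
time: 21.25
tool_pos: [0.5252, 0.0228, 0.0995]
ee_rot: [3.135, 0.002, 1.098]
wrist_force: [-2.7, 0.2, 5.2]
width: 0.0007
```

```bash
python3 -m inch '[{"grip":0,"dx":0,"dy":0,"dz":0.12,"rx":0,"ry":0,"rz":0},{"grip":0,"dx":0,"dy":0,"dz":0.12,"rx":0,"ry":0,"rz":0}]'
```

```text
time: 21.5
tool_pos: [0.5252, 0.0229, 0.0958]
ee_rot: [3.134, 0.002, 1.098]
wrist_force: [-3.3, -0.4, 4.8]
width: 0.0005
```

It has gone past the 2 mm key stop, so the notch is over the key. I'll carry on to the hard stop.

```bash
python3 -m inch '[{"grip":0,"dx":0,"dy":0,"dz":0.12,"rx":0,"ry":0,"rz":0},{"grip":0,"dx":0,"dy":0,"dz":0.12,"rx":0,"ry":0,"rz":0}]'
```

```text
time: 21.75
tool_pos: [0.5252, 0.0228, 0.0931]
ee_rot: [3.133, 0.002, 1.099]
wrist_force: [-5.4, -0.2, 14.3]
width: 0.0005
```

```bash
python3 -m inch '[{"grip":0,"dx":0,"dy":0,"dz":0.15,"rx":0,"ry":0,"rz":0},{"grip":0,"dx":0,"dy":0,"dz":0.15,"rx":0,"ry":0,"rz":0}]'
```

```text
time: 22.0
tool_pos: [0.5253, 0.0228, 0.0931]
ee_rot: [3.131, 0.002, 1.099]
wrist_force: [-7.6, -0.1, 15.6]
width: 0.0004
```

The press hit a hard stop at TCP z = 0.0931, so the tip is at 0.079, as expected for a seated disc. Now I'll lift off and check.

```bash
python3 -m inch '[{"grip":0,"dx":0,"dy":0,"dz":-0.3,"rx":0,"ry":0,"rz":0},{"grip":0,"dx":0,"dy":0,"dz":-1,"rx":0,"ry":0,"rz":0},{"grip":0,"dx":0,"dy":0,"dz":-1,"rx":0,"ry":0,"rz":0},{"grip":0,"dx":-1,"dy":0,"dz":0,"rx":0,"ry":0,"rz":0},{"grip":0,"dx":-1,"dy":0,"dz":0,"rx":0,"ry":0,"rz":0},{"grip":0,"dx":-1,"dy":0,"dz":0,"rx":0,"ry":0,"rz":0},{"grip":0,"dx":-1,"dy":0,"dz":0,"rx":0,"ry":0,"rz":0},{"grip":0,"dx":-1,"dy":0,"dz":0,"rx":0,"ry":0,"rz":0},{"grip":0,"dx":-1,"dy":0,"dz":0,"rx":0,"ry":0,"rz":0},{"grip":0,"dx":-1,"dy":0,"dz":0,"rx":0,"ry":0,"rz":0},{"grip":0,"dx":0,"dy":0,"dz":0,"rx":0,"ry":0,"rz":0},{"grip":0,"dx":0,"dy":0,"dz":0,"rx":0,"ry":0,"rz":0}]'
python3 - <<'E'
from h import *
ims=[]
for n,b in(("top",(215,160,325,260)),("side",(225,180,335,280))):
    p=cams.snapshot(n);l,t,r,bb=b
    im=cv2.resize(p["frame"][t:bb,l:r,::-1],None,fx=3.6,fy=3.6,interpolation=cv2.INTER_CUBIC);ims.append(im)
    if n=="top":
        for q in("salt","steel_cup","tea_box","bowl_a","oil_bottle","table_spoon"): print(q,[(round(a["score"],2),np.round(a["pixel"],1)) for a in spotter.place_of(p,q)[:1]])
cv2.imwrite("pics/final.png",np.hstack(ims))
E
```

```text
time: 23.5
tool_pos: [0.4462, -0.1365, 0.154]
ee_rot: [3.123, -0.001, 1.101]
wrist_force: [-0.1, -0.6, 1.0]
width: 0.0004
salt [(0.85, array([216.9, 180.2]))]
steel_cup [(0.45, array([321.3, 251. ]))]
tea_box [(0.9, array([192. , 126.7]))]
bowl_a [(0.79, array([387.7, 139.3]))]
oil_bottle [(0.73, array([256.7, 141.5]))]
table_spoon [(0.71, array([170.5, 304.8]))]
```

View pics/final.png

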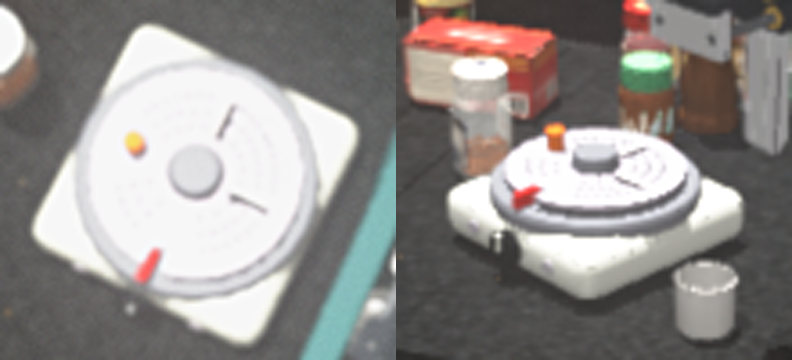

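The disc sits low on the deck, with the key standing up through the notch at (148,265) in the left picture and (525,197) in the right. The bystanders haven't moved and the arm is clear, so I'm handing in.

```bash
python3 -c "
from bench import robot
print(robot.close_job())"
```

```text
the job is handed in; nothing more can be done
None
```

The disc is home on the drive base with its notch over the red key, and I handed the job in at about 24 s of the 51 s allowed.

**What I did:** With the closed fingertips I pushed the orange peg clockwise by about 85°. I stopped once to look; it was about 7° short, so I pushed it on. I then pressed on the centre of the hub. It slid about 10 mm at roughly 5 N and came to a hard stop.

**Last checks:**
- **Seating:** the fingertip was at 79 mm at the stop, which is the fully seated height, with a vertical force of 14 to 16 N. Sideways force reached 8 N.
- **Notch:** it was within about 1° of the key before the press. Afterwards both cameras showed the key standing up through the notch.
- **Surroundings:** the network positions for the things standing around matched the start to within 3.5 pixels (roughly 10 mm), with the steel cup found at a low score of 0.45. I never came near any of them.
- **Arm:** it was clear of everything at hand-in, and the force readings were about 1 N or less.

**Disagreements:** my estimates of the disc's axis from the two cameras differed by 2 to 3 mm. The networks were unreliable for the peg, notch and key (for instance, two competing notch positions in one picture), so I measured those by eye on enlarged pictures.

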